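# Pull the fan filter of an open power supply for inspection

### The job

Unlatch the cover flap of the power supply's filter bay by giving its captive knob a quarter turn clockwise, swing the flap up until it stands open by itself, and draw the filter cassette (the one with the grip tab on top) straight up out of its guides. Finish while holding it: keep it in the gripper, upright and still, over the middle of the white inspection tray with its lower edge about 15 cm above the tray, touching nothing else. Leave the flap open, and leave the blanking plate and the loose things on the bench where they are.

Things in the scene. Friction and masses are not known exactly. Their poses are not given: they have to be found in the camera images.
- supply: open power supply chassis, fixed, aluminium. Origin on the bench under the centre of its filter bay, z up. Bay: box 168 (x) by 118 (y) mm outside, 160 by 110 inside, rim 100 mm above the bench, floor at 6 mm, closed on top by the flap, hinged along x on the +y rim. The circuit board side lies beyond the hinge, to y = +285 mm, parts up to 62 mm high, cheeks at x = +-100 mm
- bay_floor (a point): centre of the bay's inner floor, 6 mm above the bench, axes as the supply's. Two pairs of black guide channels (11 mm wide, 7 mm deep, up to 56 mm above the bench) on the inner +y and -y walls, at x = -30 mm and x = +30 mm, each hold one upright plate
- keeper (a point): top of the fixed steel keeper, an inverted L 26 mm wide (x) outside the middle of the bay's -y wall, from y = -68 to -85 mm of the supply, top 117 mm above the bench; the latch tongue lies under it when latched
- flap (a joint): hinge of the aluminium cover flap (166 by 118 by 4 mm, 0.1 kg), rad: 0 closed and level, 1.57 upright, stop at 1.95, leaning to the board side. Friction about 0.2 N m: it stays where it is left. Locked while the latch tongue is under the keeper. Opening raises the -y edge and carries it over to +y
- flap_hinge (a point): on the flap's hinge axis, at its middle, on the flap's underside: 59 mm to +y of the supply's origin and 100 mm above the bench. Hinge axis along the supply's x. Its axes turn with the flap
- latch (a joint): turn of the captive latch knob on the flap, rad: 0 latched, grows clockwise seen from above, stop at 1.57; unlatched beyond 1.2. Starts at 0 to 0.25; friction 0.04 N m, stays where left. At 0 its bar lies along the supply's x and its steel tongue (12 mm wide, tip 42 mm from the axis, top 6 mm over the flap's face) points to -y; at 1.57 bar along y, tongue to -x
- latch_grip (a point): centre of the latch's black grip bar, on the knob's axis, 36 mm above the flap's underside, 94 mm from the hinge axis (flap closed: supply x 0, y -35 mm, 136 mm above the bench). Bar 44 mm long (point's x), 12 mm thick (point's y), 24 mm tall, from 18 to 42 mm over the flap's face, on a stem 16 mm thick. Axes turn with knob and flap; z away from the flap's face
- cassette: filter cassette, grey frame with metal mesh: plate 8 (x) by 106 (y) by 60 mm tall, 0.12 kg, with a grip tab on its top middle, 12 (x) by 32 (y) by 26 mm tall, top 86 mm above the origin. Origin: centre of the lower edge. Stands loose on the bay's floor in either channel, under the flap, axes parallel to the supply's; must rise 95 mm to clear the rim
- cassette_grip (a point): centre of the cassette's grip tab, 73 mm above the cassette's origin
- blank: blanking plate, plain grey plastic plate 8 by 106 by 50 mm without a tab, standing in the other channel; stays there. Origin: centre of its lower edge
- tray: shallow white plastic inspection tray, fixed, 140 (x) by 120 (y) by 18 mm high. Origin: centre of its underside, on the bench; z up
- screwdriver: loose screwdriver on the bench, bystander; origin near its middle
- capacitor: loose can capacitor standing on the bench, 35 mm diameter, 50 mm tall, bystander; origin at the centre of its foot
- jar: small closed jar, 52 mm diameter, 60 mm tall, bystander; origin at the centre of its foot
Things that resemble listed ones, but are neither listed nor needed, are in the scene too. Of the things like the tray, leave any that is green; of the rest the smaller one is meant.

How it is judged:
By the outcome, as a careful person would: the job done as asked, in the order asked, and still so for the second after the job is handed in, while the arm keeps its last pose, push and grip.
It also fails if it takes over 64 s, if anything falls off the work surface, if the arm or the gripper's body presses on something with over 40 N, if the wrist force passes 120 N, or if a joint passes its speed limit or range.

### The arm

A 6-joint arm with a two-finger parallel gripper is mounted at the origin on the work surface. World frame = base frame: x ahead of the robot, y to its left, z up, the work surface at z = 0. Lengths are in m, angles in rad, forces in N, time in s.
With the tool pointing down it reaches from about 0.25 to 0.725 m from the base axis. Payload 9.7 kg.
Tool frame: the origin (TCP) lies between the finger pads; the fingertips stand 11 mm ahead of it and the grasp point (between the pads) lies 8 mm behind it; z points along the fingers, y is the line along which they close (so a half turn about z gives the same grasp; the last joint's range is limited). The gripper opens to 85 mm and grips with 20 to 120 N. Pads are 22 mm wide; open, the fingers measure 114 mm over their backs; the gripper's body (76 mm by 85 mm) begins 54 mm behind the grasp point. The pads swing forward as they close: fully open they stand 13 mm farther back than shut.
Start: joints at [1.285, 0.087, 0.176, 1.66, 0, 1.571], TCP at [0.155, 0.528, 0.242] pointing down, gripper open.
Joint ranges: [-3.13, 3.13], [-0.85, 1.81], [-1.15, 1.24], [-2.2, 2.28], [-1.44, 1.52], [-3.14, 3.14]. Speed limits (rad/s): [2.22, 2.22, 2.57, 3.14, 3.14, 3.14].

### API

Orientations are given as a unit quaternion [x, y, z, w].
In Python, from bench import arm gives the robot as it stands. The module is installed in compiled form; this text tells all that it offers.
- The arm moves only by the tool apply_moves, never from a script. Its argument "increments" is a list of rows, each an object with "dp": the shift along the tool's x, y, z scaled (see below), a list of three; "angular": the turn, a rotation vector about the tool's x, y, z scaled (see below), a list of three. In form: [{"dp": [tx, ty, tz], "angular": [rx, ry, rz]}, ...]. A call has 1 to 10 rows; each row shifts and turns the commanded pose from where the row before left it, along the tool's axes as they then stand; what a row does not reach is not made up. The controller multiplies each number of a shift by 25 mm and each number of a turn by 8 degrees. A row lasts 1/10 s, in which the tool goes at most 50 mm and 8.59 degrees, less where a joint would pass 70% of its speed; a pose out of reach is approached as far as the arm can. A call with a number of a shift or a turn outside -1 to 1 is refused whole. A call with a gripper value outside its range is refused whole. "fingers" is the opening, from -1 (shut) to 1 (fully open), set as the call begins (left out, the last holds). The fingers move at their own pace and stop on an object; "squeeze" is the grip in N (left out, the last holds). Time passes only in rows, so rows that do not move let the fingers close. It gives the time, the measured TCP pose, the force, the opening and the grip force at its end, in the units of the state.
- arm.state(): the state, without advancing time (a new reading comes with each control period).
- arm.read_camera(name): name is "side" or "top" or "wrist"; returns the picture (400x640x3 uint8, red, green, blue); there is no depth.
- arm.get_calibration(name): a dict with "fx", "fy", "cx", "cy" (pixels), "extrinsics" (4x4, takes a point from world to camera coordinates). Camera axes: x right, y down, z forward; pixel columns grow to the right and rows downward; lengths in m; the calibration is good to about 2 mm. A picture is of the moment at which its call begins: read the wrist's pose just before it. get_calibration takes no time and is no camera call; for the wrist camera it gives the pose at the moment of the call.
- arm.close_job(): hands the job in; it is judged then, once.
The state is a dict: "clock": time; "joints": joint angles; "qvel": joint speeds; "tau": joint torques, N m; "eef_pos": TCP position; "ee_rot": TCP orientation; "contact_force": force on the tool from outside, world axes, zero at the start; "moment": the same for the moment, N m; "grip_width": finger opening in m; "grip_force": force on a finger pad.
Only numpy, scipy, OpenCV 4.12 (cv2) and the standard library are available. Lean on these libraries where they do the work, as an engineer would, in place of code of your own. Each camera call takes 0.05 s, during which the arm holds its last target. There are 200 camera calls.

## Working session

There is one attempt and no reset: what is moved stays moved. The work goes in short steps, Python scripts to look and compute and a tool call to move; the robot and the scene stay as the last step left them, time stands still between calls to the robot, and variables do not carry over. Pictures are saved under pics/ and viewed, at most 10 in all, crops included, and the job is handed in when it is done.

Besides the shell and the picture viewer there is one more tool, called after "Request:" in YAML: its name, and indented under it one key for each argument. apply_moves: Moves the arm, as the interface text tells. Shifts and turns lie within -1 to 1; 1 stands for 25 mm of shift or 8 degrees of turn. Its arguments: {"type":"object","properties":{"increments":{"type":"array","items":{"type":"object","properties":{"dp":{"type":"array","items":{"type":"number"}},"angular":{"type":"array","items":{"type":"number"}}}}},"fingers":{"type":"number"},"squeeze":{"type":"number"}},"required":["increments"]}

```bash
mkdir -p pics; python3 - <<'E'
from bench import arm
import cv2,numpy as np
s=arm.state();print({k:np.round(v,3) for k,v in s.items()})
for n in("side","top"):
    im=arm.read_camera(n);cv2.imwrite(f"pics/{n}0.png",im[:,:,::-1])
    c=arm.get_calibration(n);print(n,c["fx"],c["fy"],c["cx"],c["cy"],np.round(c["extrinsics"],4).tolist())
E
```

```text
{'clock': np.float64(0.0), 'joints': array([1.285, 0.087, 0.175, 1.66 , 0.   , 1.571]), 'qvel': array([-0.002, -0.001, -0.   ,  0.   , -0.001,  0.002]), 'tau': array([ 1.0000e-03, -5.2038e+01,  4.6482e+01,  1.6000e-02, -0.0000e+00,
       -0.0000e+00]), 'eef_pos': array([0.155, 0.527, 0.242]), 'ee_rot': array([ 0.142,  0.99 , -0.001, -0.   ]), 'contact_force': array([-0.111,  0.098, -0.069]), 'moment': array([0.025, 0.029, 0.057]), 'grip_force': np.float64(0.0), 'grip_width': np.float64(0.086)}
side 386.1129588843312 386.1129588843312 316.0661662302889 199.9187334256192 [[0.8722, -0.4892, -0.0017, -0.5443], [-0.2577, -0.4565, -0.8516, 0.1463], [0.4158, 0.7432, -0.5242, 0.9139], [0.0, 0.0, 0.0, 1.0]]
top 362.6259991029701 362.6259991029701 320.2178541194744 197.85277315904423 [[0.0119, -0.9997, 0.0235, -0.1955], [-0.9975, -0.0135, -0.0697, 0.5181], [0.07, -0.0226, -0.9973, 1.1202], [0.0, 0.0, 0.0, 1.0]]
```

View pics/top0.png

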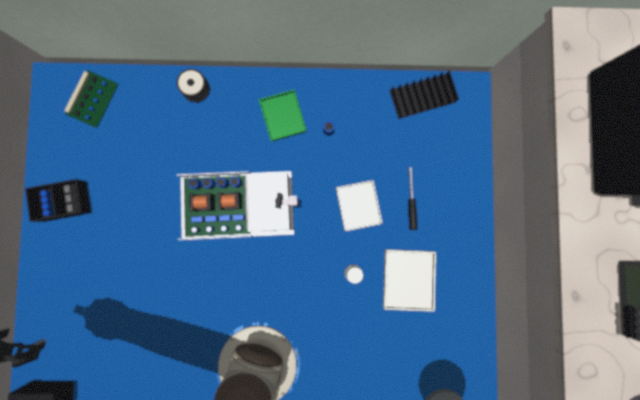

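View pics/side0.png

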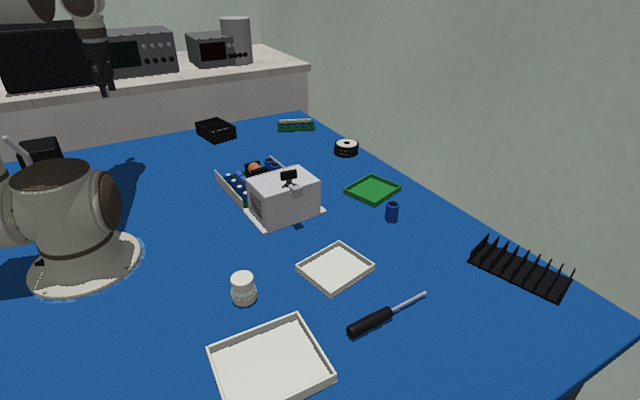

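The top view shows the supply with its white flap at (247-295, 172-236), knob at (279,201) and keeper at (293,201). The hinge is to the left, which is world +y. The small white tray is at (360,205), the large one at (410,280), the jar at (354,274), the screwdriver at (412,200) and the capacitor at (328,129). The side view agrees.

```bash
cat > h.py <<'E'
from bench import arm
import cv2,numpy as np
from scipy.spatial.transform import Rotation as R
def ray(c,px,z):
    E=np.array(c["extrinsics"]);Rm=E[:3,:3];o=-Rm.T@E[:3,3]
    px=np.atleast_2d(px).astype(float)
    d=np.c_[(px[:,0]-c["cx"])/c["fx"],(px[:,1]-c["cy"])/c["fy"],np.ones(len(px))]@Rm
    return o+d*((z-o[2])/d[:,2])[:,None]
def proj(c,p):
    E=np.array(c["extrinsics"]);q=np.atleast_2d(p)@E[:3,:3].T+E[:3,3]
    return np.c_[c["fx"]*q[:,0]/q[:,2]+c["cx"],c["fy"]*q[:,1]/q[:,2]+c["cy"]]
E
python3 - <<'E'
from h import *
im=cv2.imread("pics/top0.png");c=arm.get_calibration("top")
hsv=cv2.cvtColor(im,cv2.COLOR_BGR2HSV)
m=((hsv[...,1]<60)&(hsv[...,2]>150)).astype(np.uint8)
def rect(mask,box,z,name):
    x0,y0,x1,y1=box;k=np.zeros_like(mask);k[y0:y1,x0:x1]=mask[y0:y1,x0:x1]
    cs,_=cv2.findContours(k,cv2.RETR_EXTERNAL,cv2.CHAIN_APPROX_NONE);q=max(cs,key=cv2.contourArea)
    P=ray(c,q[:,0,:],z)[:,:2]
    r=cv2.minAreaRect((P*1000).astype(np.float32));print(name,np.round(r[0],1),np.round(r[1],1),r[2]);print(np.round(cv2.boxPoints(r)).tolist())
rect(m,(330,170,390,240),.018,"tray")
rect(m,(380,240,445,320),.018,"bigtray")
mf=m.copy();mf[:, :249]=0;mf[:,289:]=0
rect(mf,(249,165,289,245),.104,"flap part")
d=(hsv[...,2]<90).astype(np.uint8)
rect(d,(265,188,286,215),.146,"bar")
E
python3 -c "
import cv2
a=cv2.imread('pics/top0.png')[160:250,170:310];cv2.imwrite('pics/c1.png',cv2.resize(a,None,fx=5.5,fy=5.5,interpolation=cv2.INTER_CUBIC))"
```

```text
tray [ 499.3 -310.6] [141.2 122.1] 11.891407012939453
[[418.0, -265.0], [443.0, -385.0], [581.0, -356.0], [556.0, -236.0]]
bigtray [ 268.  -470.3] [160.5 185.2] 88.03705596923828
[[173.0, -547.0], [358.0, -554.0], [363.0, -393.0], [178.0, -387.0]]
flap part [497.  -37.5] [187.5 113.5] 1.4634844064712524
[[402.0, 17.0], [405.0, -97.0], [592.0, -92.0], [589.0, 22.0]]
bar [502.9 -70.4] [10.9 31.2] 79.84007263183594
[[487.0, -73.0], [517.0, -78.0], [519.0, -68.0], [489.0, -62.0]]
```

View pics/c1.png

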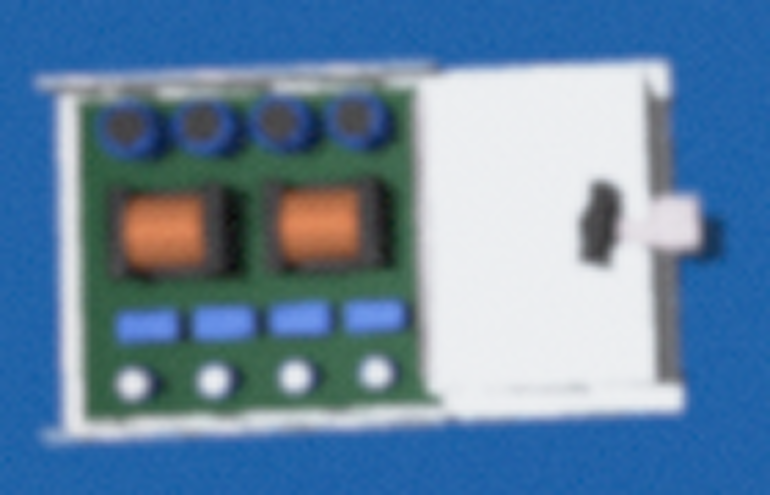

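Request:
apply_moves:
  increments:
    - {"dp":[-1,-0.95,-0.12]}
    - {"dp":[-1,-0.95,-0.12]}
    - {"dp":[-1,-0.95,-0.12]}
    - {"dp":[-1,-0.95,-0.12]}
    - {"dp":[-1,-0.95,-0.12]}
    - {"dp":[-1,-0.95,-0.12]}
    - {"dp":[-1,-0.95,-0.12]}
    - {"dp":[-1,-0.95,-0.12]}
    - {"dp":[-1,-0.95,-0.12]}
    - {"dp":[-1,-0.95,-0.12]}
  fingers: -0.3
  squeeze: 40

```text
validation failed for argument at $.in...
```

Request:
apply_moves:
  increments:
    - {"dp":[-1,-0.95,-0.12]}
    - {"dp":[-1,-0.95,-0.12]}
    - {"dp":[-1,-0.95,-0.12]}
    - {"dp":[-1,-0.95,-0.12]}
    - {"dp":[-1,-0.95,-0.12]}
    - {"dp":[-1,-0.95,-0.12]}
    - {"dp":[-1,-0.95,-0.12]}
    - {"dp":[-1,-0.95,-0.12]}
    - {"dp":[-1,-0.95,-0.12]}
    - {"dp":[-0.9,-0.9,-0.12]}

```text
validation failed for argument at $.in...
```

```bash
python3 - <<'E'
from h import *
s=arm.state();c=arm.get_calibration("wrist");im=arm.read_camera("wrist")[:,:,::-1];cv2.imwrite("pics/w1.png",im)
np.save("w1.npy",c,allow_pickle=True)
print(s["clock"],s["eef_pos"],s["ee_rot"],s["joints"],s["grip_width"],c["fx"],c["cx"],c["cy"],np.round(c["extrinsics"],3).tolist())
E
```

```text
0.1 [0.15500099 0.52750357 0.24162311] [ 1.42431530e-01  9.89804467e-01 -6.05713660e-04 -9.79340000e-05] [1.28499094e+00 8.74186188e-02 1.75167788e-01 1.65977247e+00
 2.13621194e-05 1.57082610e+00] 0.08539886419338395 288.1020424880974 325.0886473595254 199.32742391566526 [[0.282, 0.959, -0.0, -0.549], [0.924, -0.272, 0.27, -0.034], [0.259, -0.076, -0.963, 0.379], [0.0, 0.0, 0.0, 1.0]]
```

View pics/w1.png

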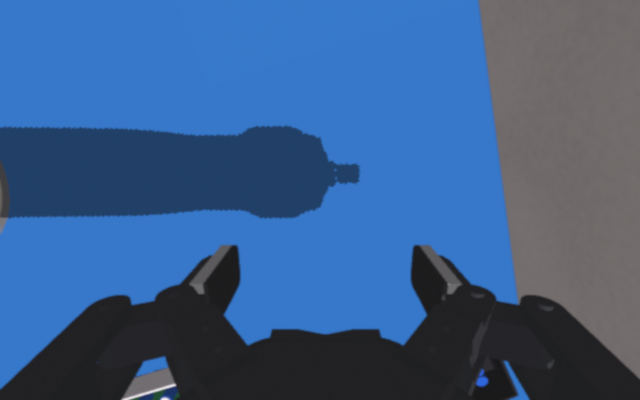

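The wrist view shows only bench and gripper, because the moves were refused for lacking "angular". I'll resend them.

Request:
apply_moves:
  increments:
    - {"dp":[-1,-0.95,-0.12],"angular":[0,0,0]}
    - {"dp":[-1,-0.95,-0.12],"angular":[0,0,0]}
    - {"dp":[-1,-0.95,-0.12],"angular":[0,0,0]}
    - {"dp":[-1,-0.95,-0.12],"angular":[0,0,0]}
    - {"dp":[-1,-0.95,-0.12],"angular":[0,0,0]}
    - {"dp":[-1,-0.95,-0.12],"angular":[0,0,0]}
    - {"dp":[-1,-0.95,-0.12],"angular":[0,0,0]}
    - {"dp":[-1,-0.95,-0.12],"angular":[0,0,0]}
    - {"dp":[-1,-0.95,-0.12],"angular":[0,0,0]}
    - {"dp":[-1,-0.95,-0.12],"angular":[0,0,0]}
  fingers: -0.3
  squeeze: 40

```text
clock: 1.15
eef_pos: [0.3283, 0.228, 0.2723]
ee_rot: [0.142, 0.99, 0.0, 0.0]
contact_force: [1.0, 0.7, 0.4]
grip_width: 0.0303
grip_force: 0.0
```

Request:
apply_moves:
  increments:
    - {"dp":[-1,-0.95,-0.12],"angular":[0,0,0]}
    - {"dp":[-1,-0.95,-0.12],"angular":[0,0,0]}
    - {"dp":[-1,-0.95,-0.12],"angular":[0,0,0]}
    - {"dp":[-1,-0.95,-0.12],"angular":[0,0,0]}
    - {"dp":[-1,-0.95,-0.12],"angular":[0,0,0]}
    - {"dp":[-1,-0.95,-0.12],"angular":[0,0,0]}
    - {"dp":[-1,-0.95,-0.12],"angular":[0,0,0]}
    - {"dp":[-1,-0.95,-0.12],"angular":[0,0,0]}
    - {"dp":[-0.8,-0.95,-0.12],"angular":[0,0,0]}
    - {"dp":[0,0,0],"angular":[0,0,0]}

```text
clock: 2.15
eef_pos: [0.4798, -0.0404, 0.2986]
ee_rot: [0.144, 0.99, -0.0, -0.0]
contact_force: [-0.4, -0.6, 0.0]
grip_width: 0.0298
grip_force: 0.0
```

```bash
python3 - <<'E'
from h import *
s=arm.state();c=arm.get_calibration("wrist");im=arm.read_camera("wrist")[:,:,::-1];cv2.imwrite("pics/w2.png",im)
np.save("w2.npy",c,allow_pickle=True)
print(s["clock"],s["eef_pos"],s["ee_rot"],s["joints"],s["grip_width"])
E
```

```text
2.15 [ 0.47977039 -0.04037823  0.29861718] [ 1.43913936e-01  9.89590065e-01 -3.22132593e-04 -4.22096174e-04] [-8.36269131e-02 -4.70828851e-02  1.50588798e-01  1.76934978e+00
 -5.91789554e-04  2.05204182e-01] 0.02984565457632462
```

View pics/w2.png

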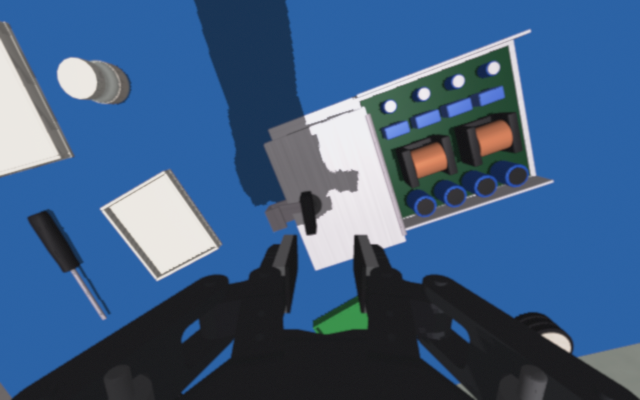

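```bash
python3 - <<'E'
from h import *
im=cv2.imread("pics/w2.png");c=np.load("w2.npy",allow_pickle=True).item()
g=im.max(2);k=np.zeros_like(g);k[185:240,290:325]=(g[185:240,290:325]<45)
cs,_=cv2.findContours(k,0,1);q=max(cs,key=cv2.contourArea);print(cv2.boundingRect(q),cv2.minAreaRect(q))
for z in(.134,.146):
    P=ray(c,q[:,0,:],z)[:,:2];r=cv2.minAreaRect((P*1000).astype(np.float32));print(z,np.round(r[0],1),np.round(r[1],1),r[2])
print("hinge/edges",np.round(ray(c,[[364,110],[405,241],[318,268],[265,146]],.104),4))
print("keeper",np.round(ray(c,[[265,209],[271,231]],.117),4))
print("tray corners",np.round(ray(c,[[102,209],[167,171],[221,246],[157,280]],.018),4))
E
python3 -c "
import cv2
a=cv2.imread('pics/w2.png')[90:290,250:420];cv2.imwrite('pics/c2.png',cv2.resize(a,None,fx=3,fy=3,interpolation=cv2.INTER_CUBIC))"
```

```text
(300, 192, 18, 42) ((310.3514709472656, 211.79443359375), (41.35660171508789, 15.81130313873291), 78.11134338378906)
0.134 [502.4 -64.5] [17.1 47. ] 83.57760620117188
0.146 [498.8 -62.7] [16.4 45.1] 83.57760620117188
hinge/edges [[ 0.4167  0.0216  0.104 ]
 [ 0.5798  0.0314  0.104 ]
 [ 0.5846 -0.0817  0.104 ]
 [ 0.4224 -0.0943  0.104 ]]
keeper [[ 0.4889 -0.1154  0.117 ]
 [ 0.5163 -0.1178  0.117 ]]
tray corners [[ 0.4429 -0.3796  0.018 ]
 [ 0.4179 -0.2615  0.018 ]
 [ 0.5501 -0.2312  0.018 ]
 [ 0.5761 -0.3527  0.018 ]]
```

View pics/c2.png

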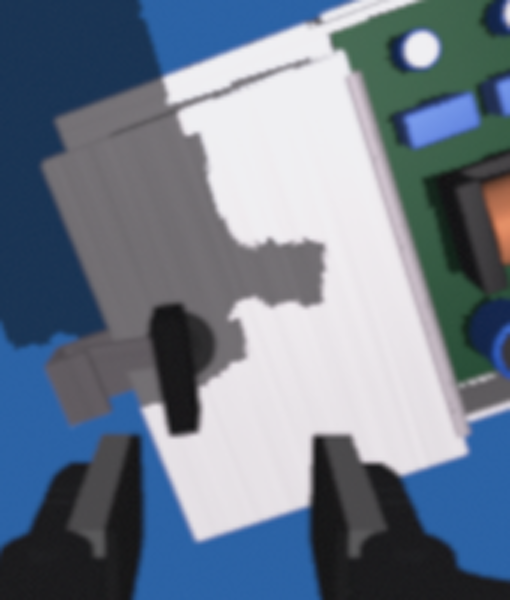

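The crop shows the black bar roughly along x, at (303-314, 193-234) in the full picture, with the steel keeper left of it. It puts the knob at about (0.5025, -0.066), the supply yaw at about 3° and the bar's thickness axis at about 82°. Both views agree on this within a few millimetres.

Request:
apply_moves:
  increments:
    - {"dp":[-0.58,-0.36,0],"angular":[0,0,0]}
    - {"dp":[-0.58,-0.36,0],"angular":[0,0,0]}
    - {"dp":[0,0,1],"angular":[0,0,-0.55]}
    - {"dp":[0,0,1],"angular":[0,0,-0.5]}
    - {"dp":[0,0,1],"angular":[0,0,0]}
    - {"dp":[0,0,1],"angular":[0,0,0]}
    - {"dp":[0,0,1],"angular":[0,0,0]}
    - {"dp":[0,0,0.8],"angular":[0,0,0]}
    - {"dp":[0,0,0.5],"angular":[0,0,0]}
    - {"dp":[0,0,0.4],"angular":[0,0,0]}

```text
clock: 3.2
eef_pos: [0.5015, -0.0629, 0.1311]
ee_rot: [0.069, 0.998, 0.0, -0.0]
contact_force: [0.2, -0.7, 0.1]
grip_width: 0.0299
grip_force: 0.0
```

Request:
apply_moves:
  increments:
    - {"dp":[0,0,0],"angular":[0,0,0]}
    - {"dp":[0,0,0],"angular":[0,0,0]}
    - {"dp":[0,0,0],"angular":[0,0,0]}
    - {"dp":[0,0,0],"angular":[0,0,0]}
  fingers: -1

```text
clock: 3.6
eef_pos: [0.5009, -0.0655, 0.132]
ee_rot: [0.07, 0.998, -0.003, -0.001]
contact_force: [-4.4, -13.9, -4.1]
grip_width: 0.0126
grip_force: 39.0
```

```bash
python3 - <<'E'
from h import *
s=arm.state();print({k:np.round(v,4).tolist() for k,v in s.items()})
a=arm.read_camera("wrist")[:,:,::-1];b=arm.read_camera("side")[120:250,180:380,::-1]
cv2.imwrite("pics/w3.png",np.vstack([cv2.resize(a[100:],(600,280)),cv2.resize(b,(480,312))[:, :].copy() if 0 else cv2.resize(b,(600,310))]))
E
```

```text
{'clock': 3.6, 'joints': [-0.1271, -0.0325, -0.1589, 1.4455, -0.0054, 0.0138], 'qvel': [-0.0014, -0.0006, 0.0, 0.0016, -0.0, 0.0003], 'tau': [7.3694, -47.112, 50.2205, -1.0169, 4.069, -0.0371], 'eef_pos': [0.5009, -0.0655, 0.132], 'ee_rot': [0.0704, 0.9975, -0.0027, -0.0007], 'contact_force': [-4.4102, -13.9197, -4.1024], 'moment': [-2.8946, 0.8895, -0.066], 'grip_force': 38.9935, 'grip_width': 0.0126}
```

View pics/w3.png

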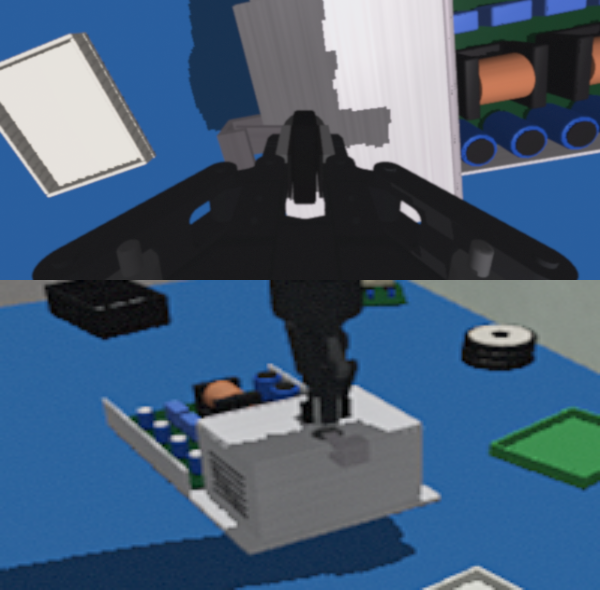

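The close view shows the bar held between the pads at the right height. A 14 N side load says the true axis lies about 2–3 mm to -y, so I'll relieve that and turn 78° clockwise (+tool z).

Request:
apply_moves:
  increments:
    - {"dp":[0,-0.1,0],"angular":[0,0,0]}
    - {"dp":[0,0,0],"angular":[0,0,0.5]}
    - {"dp":[0,0,0],"angular":[0,0,0.95]}
    - {"dp":[0,0,0],"angular":[0,0,0.95]}
    - {"dp":[0,0,0],"angular":[0,0,0.95]}

```text
clock: 4.2
eef_pos: [0.5011, -0.0651, 0.1321]
ee_rot: [0.301, 0.954, 0.001, -0.0]
contact_force: [-2.0, 4.1, -3.8]
grip_width: 0.0127
grip_force: 39.1
```

Request:
apply_moves:
  increments:
    - {"dp":[0,0,0],"angular":[0,0,1]}
    - {"dp":[0,0,0],"angular":[0,0,1]}
    - {"dp":[0,0,0],"angular":[0,0,1]}
    - {"dp":[0,0,0],"angular":[0,0,1]}
    - {"dp":[0,0,0],"angular":[0,0,1]}
    - {"dp":[0,0,0],"angular":[0,0,1]}
    - {"dp":[0,0,0],"angular":[0,0,0.4]}
    - {"dp":[0,0,0],"angular":[0,0,0]}

```text
clock: 5.0
eef_pos: [0.5024, -0.0643, 0.1325]
ee_rot: [0.682, 0.731, 0.002, 0.0]
contact_force: [4.2, 7.3, -5.0]
grip_width: 0.0126
grip_force: 39.0
```

```bash
python3 - <<'E'
from h import *
s=arm.state();print({k:np.round(v,4).tolist() for k,v in s.items()})
M=R.from_quat(s["ee_rot"]).as_matrix();print(M.round(3),np.degrees(np.arctan2(M[1,1],M[0,1])))
E
```

```text
{'clock': 5.0, 'joints': [-0.1291, -0.0326, -0.158, 1.443, 0.0033, 1.3722], 'qvel': [-0.0002, 0.0028, 0.0004, 0.0004, -0.0002, -0.0529], 'tau': [-4.0128, -47.2134, 47.7417, 1.6589, -2.2407, 0.8045], 'eef_pos': [0.5024, -0.0643, 0.1325], 'ee_rot': [0.6821, 0.7313, 0.002, 0.0], 'contact_force': [4.2194, 7.3214, -4.9999], 'moment': [1.5523, -1.0741, -0.0442], 'grip_force': 39.0065, 'grip_width': 0.0126}
[[-0.069  0.998  0.003]
 [ 0.998  0.069  0.003]
 [ 0.003  0.003 -1.   ]] 3.9832854865640805
```

The moment has dropped to friction level after the 78° turn. Now I'll lift along the hinge arc with the tool vertical, so the bar pivots between the pads.

Request:
apply_moves:
  increments:
    - {"dp":[0.24,0,-0.48],"angular":[0,0,0]}
    - {"dp":[0.3,0,-0.44],"angular":[0,0,0]}
  squeeze: 25

```text
clock: 5.2
eef_pos: [0.5017, -0.053, 0.1563]
ee_rot: [0.682, 0.731, 0.0, 0.002]
contact_force: [5.0, -3.6, -2.2]
grip_width: 0.0125
grip_force: 40.0
```

Request:
apply_moves:
  increments:
    - {"dp":[0.36,0,-0.4],"angular":[0,0,0]}
    - {"dp":[0.4,0,-0.35],"angular":[0,0,0]}
    - {"dp":[0.45,0,-0.3],"angular":[0,0,0]}
    - {"dp":[0.48,0,-0.23],"angular":[0,0,0]}
    - {"dp":[0.51,0,-0.16],"angular":[0,0,0]}
    - {"dp":[0.52,0,-0.1],"angular":[0,0,0]}

```text
clock: 5.8
eef_pos: [0.4975, 0.0155, 0.1952]
ee_rot: [0.682, 0.731, 0.001, 0.003]
contact_force: [9.0, -4.3, -1.4]
grip_width: 0.0117
grip_force: 25.3
```

```bash
python3 - <<'E'
from h import *
s=arm.state();print({k:np.round(v,4).tolist() for k,v in s.items()})
a=arm.read_camera("side")[100:240,180:370,::-1]
cv2.imwrite("pics/s4.png",cv2.resize(a,(760,560)))
E
```

```text
{'clock': 5.8, 'joints': [0.0321, -0.056, -0.06, 1.5612, -0.0018, 1.533], 'qvel': [0.2619, -0.0108, 0.0349, 0.0425, 0.0021, 0.2609], 'tau': [0.3507, -44.1683, 43.9754, 3.4069, 1.6133, -0.4988], 'eef_pos': [0.4975, 0.0155, 0.1952], 'ee_rot': [0.682, 0.7314, 0.0014, 0.0026], 'contact_force': [8.961, -4.3314, -1.3833], 'moment': [-1.1137, -1.7174, -0.0391], 'grip_force': 25.308, 'grip_width': 0.0117}
```

View pics/s4.png

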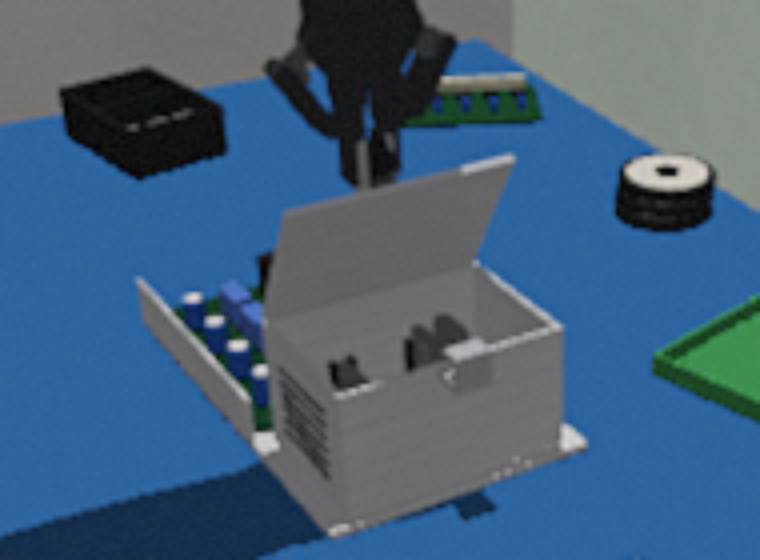

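The side view shows the flap following the gripper, open about 60°. The cassette tab shows near (430,340) in the crop. I'll carry on past upright.

Request:
apply_moves:
  increments:
    - {"dp":[0.54,0.03,-0.03],"angular":[0,0,0]}
    - {"dp":[0.53,0.03,0.04],"angular":[0,0,0]}
    - {"dp":[0.52,0.03,0.11],"angular":[0,0,0]}
    - {"dp":[0.5,0.03,0.18],"angular":[0,0,0]}
    - {"dp":[0.48,0.02,0.24],"angular":[0,0,0]}
    - {"dp":[0.44,0.02,0.3],"angular":[0,0,0]}
    - {"dp":[0,0,0],"angular":[0,0,0]}

```text
clock: 6.55
eef_pos: [0.4937, 0.0927, 0.1732]
ee_rot: [0.681, 0.732, 0.001, -0.001]
contact_force: [-5.9, 4.4, 2.2]
grip_width: 0.0117
grip_force: 29.0
```

Request:
apply_moves:
  increments:
    - {"dp":[0,0,0],"angular":[0,0,0]}
    - {"dp":[0,0,0],"angular":[0,0,0]}
  fingers: -0.1

```text
clock: 6.75
eef_pos: [0.4945, 0.0912, 0.1729]
ee_rot: [0.682, 0.732, 0.001, 0.0]
contact_force: [-0.6, -0.3, 0.2]
grip_width: 0.038
grip_force: 0.0
```

Request:
apply_moves:
  increments:
    - {"dp":[0,0,-0.6],"angular":[0,0,0]}
    - {"dp":[0,0,-1],"angular":[0,0,0]}
    - {"dp":[0,0,-1],"angular":[0,0,0]}
    - {"dp":[0,0,-1],"angular":[0,0,0]}
    - {"dp":[-0.5,0,-1],"angular":[0,0,0]}
    - {"dp":[-1,0,-0.5],"angular":[0,0,0]}
    - {"dp":[-1,0,0],"angular":[0,0,0]}
    - {"dp":[-1,0,0],"angular":[0,0,0]}
    - {"dp":[-0.5,0,0],"angular":[0,0,0]}
    - {"dp":[0,0,0],"angular":[0,0,0]}

```text
clock: 7.75
eef_pos: [0.5013, -0.01, 0.2998]
ee_rot: [0.683, 0.731, 0.0, 0.0]
contact_force: [0.0, -0.2, 0.8]
grip_width: 0.0381
grip_force: 0.0
```

```bash
python3 - <<'E'
from h import *
s=arm.state();print({k:np.round(v,4).tolist() for k,v in s.items()})
np.save("w5.npy",arm.get_calibration("wrist"),allow_pickle=True)
a=arm.read_camera("wrist")[:,:,::-1];cv2.imwrite("pics/w5.png",a)
t=arm.read_camera("top")[:,:,::-1];cv2.imwrite("pics/t5.png",t)
cv2.imwrite("pics/v5.png",np.vstack([cv2.resize(a,(480,300)),cv2.resize(t[150:250,170:330],(480,300),interpolation=cv2.INTER_CUBIC)]))
E
```

```text
{'clock': 7.75, 'joints': [-0.0199, -0.0001, 0.1991, 1.7698, -0.0001, 1.4829], 'qvel': [0.0386, -0.002, -0.0055, 0.001, 0.0092, 0.0294], 'tau': [-1.4522, -45.4577, 45.5919, -0.0254, -0.1297, -0.3977], 'eef_pos': [0.5013, -0.01, 0.2998], 'ee_rot': [0.6827, 0.7307, 0.0, 0.0001], 'contact_force': [0.0296, -0.2222, 0.835], 'moment': [-0.0159, -0.0317, 0.0956], 'grip_force': 0.0, 'grip_width': 0.0381}
```

View pics/v5.png

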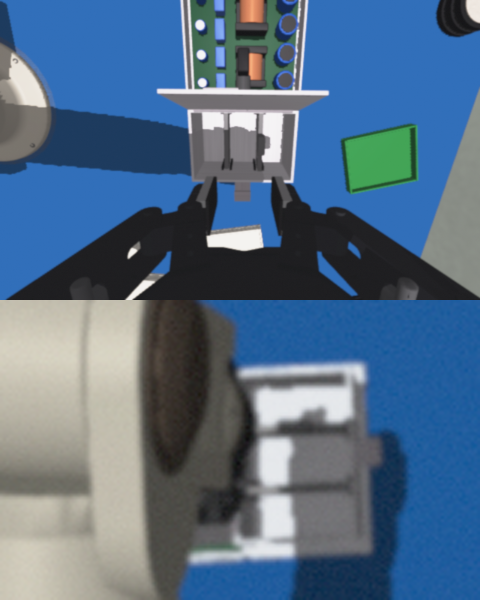

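The view shows the flap standing open, leaning to the board side, with two plates visible in the bay. The plate in the +x channel looks thicker with a tab, near (258,140) in the wrist half and (315,412) in the top half. I'll check this with the predicted tab outline drawn over the picture.

```bash
python3 - <<'E'
from h import *
yaw=np.radians(2.8);ex=np.array([np.cos(yaw),np.sin(yaw),0]);ey=np.array([-ex[1],ex[0],0]);o=np.array([.5003,-.0305,0])
out=[]
for f,c,(x0,y0,x1,y1) in(("w5",np.load("w5.npy",allow_pickle=True).item(),(240,110,410,260)),("t5",arm.get_calibration("top"),(235,165,303,240))):
    im=cv2.imread(f"pics/{f}.png")[y0:y1,x0:x1];k=400/(x1-x0);im=cv2.resize(im,(400,int(k*(y1-y0))),interpolation=cv2.INTER_CUBIC)
    for X,col in((30,(0,0,255)),(-30,(0,200,0))):
        P=[o+ex*(X+a)/1000+ey*b/1000+[0,0,.092] for a,b in((-6,-16),(6,-16),(6,16),(-6,16))]
        q=proj(c,np.array(P));print(f,X,q.round(1).tolist())
        cv2.polylines(im,[np.int32((q-[x0,y0]+.5)*k)],True,col,1)
    out.append(im)
h=max(i.shape[0] for i in out)
cv2.imwrite("pics/v6.png",np.hstack([cv2.copyMakeBorder(i,0,h-i.shape[0],0,0,cv2.BORDER_CONSTANT) for i in out]))
E
```

```text
w5 30 [[343.0, 206.9], [352.8, 207.1], [353.9, 181.7], [344.0, 181.5]]
w5 -30 [[294.4, 206.0], [304.1, 206.2], [304.1, 180.8], [294.1, 180.6]]
t5 30 [[272.0, 194.0], [271.9, 189.9], [261.0, 190.3], [261.1, 194.3]]
t5 -30 [[272.6, 214.4], [272.4, 210.3], [261.5, 210.7], [261.6, 214.8]]
```

View pics/v6.png

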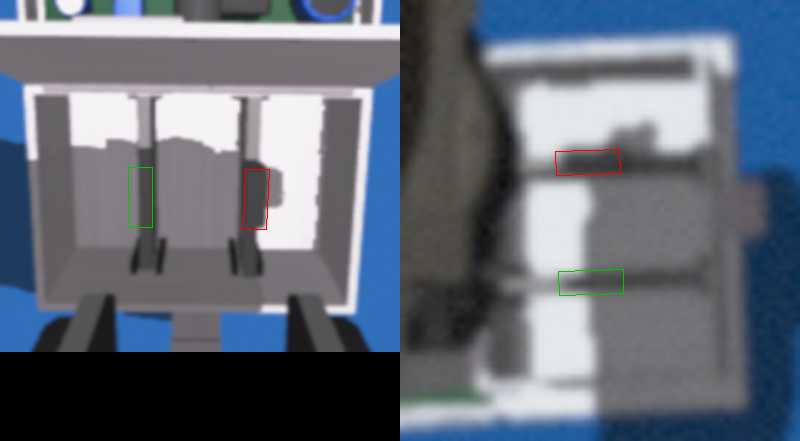

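The tab fills the predicted red outline in the +x channel in both views, so the cassette is at x = +30 and the blank is at -30. The wrist camera is on the flap's side, so I'll make a half turn before going down to keep it clear of the flap.

Request:
apply_moves:
  increments:
    - {"dp":[-0.42,0.55,0],"angular":[0,0,-1]}
    - {"dp":[-0.42,0.55,0],"angular":[0,0,-1]}
    - {"dp":[0,0,0],"angular":[0,0,-1]}
    - {"dp":[0,0,0],"angular":[0,0,-1]}
    - {"dp":[0,0,0],"angular":[0,0,-1]}
    - {"dp":[0,0,0],"angular":[0,0,-1]}
    - {"dp":[0,0,0],"angular":[0,0,-1]}
    - {"dp":[0,0,0],"angular":[0,0,-1]}
    - {"dp":[0,0,0],"angular":[0,0,-1]}
    - {"dp":[0,0,0],"angular":[0,0,-1]}

```text
clock: 8.85
eef_pos: [0.5313, -0.0245, 0.2998]
ee_rot: [0.049, 0.999, 0.0, -0.0]
contact_force: [0.4, -0.7, -0.3]
grip_width: 0.0382
grip_force: 0.0
```

Request:
apply_moves:
  increments:
    - {"dp":[0,0,0],"angular":[0,0,-1]}
    - {"dp":[0,0,0],"angular":[0,0,-1]}
    - {"dp":[0,0,0],"angular":[0,0,-1]}
    - {"dp":[0,0,0],"angular":[0,0,-1]}
    - {"dp":[0,0,0],"angular":[0,0,-1]}
    - {"dp":[0,0,0],"angular":[0,0,-1]}
    - {"dp":[0,0,0],"angular":[0,0,-1]}
    - {"dp":[0,0,0],"angular":[0,0,-1]}
    - {"dp":[0,0,0],"angular":[0,0,-1]}
    - {"dp":[0,0,0],"angular":[0,0,-1]}

```text
clock: 9.85
eef_pos: [0.5313, -0.0245, 0.2998]
ee_rot: [-0.605, 0.796, 0.0, 0.0]
contact_force: [1.2, -0.3, 0.7]
grip_width: 0.0385
grip_force: 0.0
```

Request:
apply_moves:
  increments:
    - {"dp":[0,0,0],"angular":[0,0,-1]}
    - {"dp":[0,0,0],"angular":[0,0,-1]}
    - {"dp":[0,0,0],"angular":[0,0,-0.36]}
    - {"dp":[0,0,0],"angular":[0,0,0]}
    - {"dp":[0,0,0],"angular":[0,0,0]}

```text
clock: 10.35
eef_pos: [0.5313, -0.0249, 0.2998]
ee_rot: [0.725, -0.689, -0.0, -0.0]
contact_force: [-0.1, 0.6, 0.5]
grip_width: 0.0386
grip_force: 0.0
```

```bash
python3 - <<'E'
from h import *
s=arm.state();M=R.from_quat(s["ee_rot"]).as_matrix()
print(s["eef_pos"],s["joints"].round(2) if hasattr(s["joints"],"round") else s["joints"],np.degrees(np.arctan2(M[1,1],M[0,1])))
print("units",M.T@(np.array([.530,-.029,.075])-s["eef_pos"])/.025)
E
```

```text
[ 0.53129443 -0.02493035  0.29977961] [-0.05  0.07  0.27  1.77  0.   -1.67] -177.14262764629626
units [0.16085597 0.05972146 8.99116989]
```

Request:
apply_moves:
  increments:
    - {"dp":[0.16,0.06,1],"angular":[0,0,0]}
    - {"dp":[0,0,1],"angular":[0,0,0]}
    - {"dp":[0,0,1],"angular":[0,0,0]}
    - {"dp":[0,0,1],"angular":[0,0,0]}
    - {"dp":[0,0,1],"angular":[0,0,0]}
    - {"dp":[0,0,1],"angular":[0,0,0]}
    - {"dp":[0,0,1],"angular":[0,0,0]}

```text
clock: 11.05
eef_pos: [0.5299, -0.0294, 0.1238]
ee_rot: [0.724, -0.689, 0.0, -0.0]
contact_force: [-0.0, 0.4, -0.3]
grip_width: 0.0384
grip_force: 0.0
```

Request:
apply_moves:
  increments:
    - {"dp":[0,0,0.6],"angular":[0,0,0]}
    - {"dp":[0,0,0.6],"angular":[0,0,0]}
    - {"dp":[0,0,0.5],"angular":[0,0,0]}
    - {"dp":[0,0,0.3],"angular":[0,0,0]}
    - {"dp":[0,0,0],"angular":[0,0,0]}

```text
clock: 11.55
eef_pos: [0.5297, -0.0298, 0.074]
ee_rot: [0.725, -0.689, -0.0, 0.0]
contact_force: [-0.2, -0.2, -0.0]
grip_width: 0.0383
grip_force: 0.0
```

Request:
apply_moves:
  increments:
    - {"dp":[0,0,0],"angular":[0,0,0]}
    - {"dp":[0,0,0],"angular":[0,0,0]}
    - {"dp":[0,0,0],"angular":[0,0,0]}
    - {"dp":[0,0,0],"angular":[0,0,0]}
    - {"dp":[0,0,0],"angular":[0,0,0]}
  fingers: -1
  squeeze: 35

```text
clock: 12.05
eef_pos: [0.5305, -0.0298, 0.0757]
ee_rot: [0.725, -0.689, 0.001, -0.001]
contact_force: [0.0, 0.1, 5.3]
grip_width: 0.0114
grip_force: 35.4
```

Request:
apply_moves:
  increments:
    - {"dp":[0,0,-0.2],"angular":[0,0,0]}
    - {"dp":[0,0,-0.4],"angular":[0,0,0]}
    - {"dp":[0,0,-0.4],"angular":[0,0,0]}
    - {"dp":[0,0,-0.4],"angular":[0,0,0]}

```text
clock: 12.45
eef_pos: [0.53, -0.0298, 0.1108]
ee_rot: [0.725, -0.689, 0.0, -0.0]
contact_force: [-0.0, -0.1, -0.5]
grip_width: 0.0114
grip_force: 34.3
```

Request:
apply_moves:
  increments:
    - {"dp":[0,0,-0.5],"angular":[0,0,0]}
    - {"dp":[0,0,-0.6],"angular":[0,0,0]}
    - {"dp":[0,0,-0.7],"angular":[0,0,0]}
    - {"dp":[0,0,-0.7],"angular":[0,0,0]}
    - {"dp":[0,0,-0.7],"angular":[0,0,0]}
    - {"dp":[0,0,-0.7],"angular":[0,0,0]}
    - {"dp":[0,0,-0.6],"angular":[0,0,0]}
    - {"dp":[0,0,-0.4],"angular":[0,0,0]}
    - {"dp":[0,0,0],"angular":[0,0,0]}

```text
clock: 13.35
eef_pos: [0.5305, -0.0298, 0.2342]
ee_rot: [0.725, -0.689, 0.001, -0.001]
contact_force: [-0.0, -0.3, -1.3]
grip_width: 0.0111
grip_force: 34.4
```

```bash
python3 - <<'E'
from h import *
s=arm.state();M=R.from_quat(s["ee_rot"]).as_matrix()
print(s["eef_pos"],s["contact_force"])
print("units",M.T@(np.array([.498,-.309,.236])-s["eef_pos"])/.025)
E
```

```text
[ 0.53047145 -0.02981821  0.23417968] [-0.04247646 -0.34927064 -1.28767143]
units [11.08724086  1.86221841 -0.0743317 ]
```

The 1.3 N load matches the cassette's weight. Now I'll carry it over the tray.

Request:
apply_moves:
  increments:
    - {"dp":[0.3,0.05,0],"angular":[0,0,0]}
    - {"dp":[0.6,0.1,0],"angular":[0,0,0]}
    - {"dp":[0.8,0.13,0],"angular":[0,0,0]}
    - {"dp":[0.9,0.15,0],"angular":[0,0,0]}
    - {"dp":[0.9,0.15,0],"angular":[0,0,0]}
    - {"dp":[0.9,0.15,0],"angular":[0,0,0]}
    - {"dp":[0.9,0.15,0],"angular":[0,0,0]}
    - {"dp":[0.9,0.15,0],"angular":[0,0,0]}
    - {"dp":[0.9,0.15,0],"angular":[0,0,0]}
    - {"dp":[0.9,0.15,0],"angular":[0,0,0]}

```text
clock: 14.35
eef_pos: [0.5059, -0.2332, 0.2314]
ee_rot: [0.725, -0.689, -0.001, 0.0]
contact_force: [1.3, 0.1, -1.0]
grip_width: 0.0114
grip_force: 34.4
```

Request:
apply_moves:
  increments:
    - {"dp":[0.9,0.15,0],"angular":[0,0,0]}
    - {"dp":[0.8,0.13,0],"angular":[0,0,0]}
    - {"dp":[0.6,0.11,0],"angular":[0,0,0]}
    - {"dp":[0.5,0.1,-0.05],"angular":[0,0,0]}
    - {"dp":[0.28,0.05,0],"angular":[0,0,0]}
    - {"dp":[0,0,0],"angular":[0,0,0]}
    - {"dp":[0,0,0],"angular":[0,0,0]}
    - {"dp":[0,0,0],"angular":[0,0,0]}
    - {"dp":[0,0,0],"angular":[0,0,0]}

```text
clock: 15.25
eef_pos: [0.4975, -0.3082, 0.2337]
ee_rot: [0.725, -0.689, 0.0, -0.0]
contact_force: [-0.3, -0.3, -2.8]
grip_width: 0.0112
grip_force: 34.3
```

```bash
python3 - <<'E'
from h import *
s=arm.state();print({k:np.round(v,3).tolist() for k,v in s.items() if k!="tau"})
im=arm.read_camera("side")[:,:,::-1];cv2.imwrite("pics/s9.png",im);c=arm.get_calibration("side")
p=np.array(s["eef_pos"]);M=R.from_quat(s["ee_rot"]).as_matrix()
ey=M[:,0]  # plate's long direction
e=p-[0,0,.0697]
print("pred lower corners",proj(c,[e+ey*.053,e-ey*.053]).round(1).tolist(),"upper",proj(c,[e+ey*.053+[0,0,.06],e-ey*.053+[0,0,.06]]).round(1).tolist())
# cassette region: low-saturation grey, changed against the first picture
d=cv2.absdiff(im,cv2.imread("pics/side0.png")).max(2);hsv=cv2.cvtColor(im,cv2.COLOR_BGR2HSV)
m=((d>25)&(hsv[...,1]<70)&(hsv[...,2]>70)).astype(np.uint8)
n,l,st,ce=cv2.connectedComponentsWithStats(m);print([(a.tolist(),b.round().tolist()) for a,b in zip(st[1:],ce[1:]) if a[4]>150])
# bystanders moved? (pixels outside the arm)
for nm,(x0,y0,x1,y1) in dict(jar=(225,265,260,310),driver=(345,288,430,340),cap=(383,198,400,225)).items(): print(nm,(d[y0:y1,x0:x1]>40).sum())
E
```

```text
{'clock': 15.25, 'joints': [-0.555, 0.17, 0.251, 1.652, 0.0, -2.177], 'qvel': [-0.003, -0.0, 0.002, 0.001, 0.002, -0.0], 'eef_pos': [0.498, -0.308, 0.234], 'ee_rot': [0.725, -0.689, 0.0, -0.0], 'contact_force': [-0.308, -0.268, -2.786], 'moment': [0.028, 0.004, -0.04], 'grip_force': 34.346, 'grip_width': 0.011}
pred lower corners [[350.5, 221.3], [321.5, 197.9]] upper [[351.9, 195.5], [321.7, 173.6]]
[([11, 0, 106, 98, 4531], [72.0, 51.0]), ([62, 0, 32, 17, 423], [79.0, 7.0]), ([104, 0, 76, 12, 534], [131.0, 4.0]), ([310, 8, 63, 76, 2021], [341.0, 54.0]), ([321, 96, 39, 10, 206], [339.0, 101.0]), ([237, 125, 85, 75, 3527], [272.0, 161.0]), ([67, 141, 50, 14, 306], [95.0, 149.0]), ([9, 144, 128, 86, 2818], [88.0, 177.0]), ([4, 192, 34, 16, 210], [23.0, 199.0]), ([11, 206, 22, 12, 186], [22.0, 211.0]), ([119, 231, 22, 39, 283], [132.0, 246.0]), ([26, 255, 19, 35, 341], [34.0, 274.0]), ([296, 259, 71, 35, 955], [333.0, 276.0]), ([230, 270, 24, 13, 241], [241.0, 276.0]), ([33, 278, 84, 19, 739], [73.0, 288.0])]
jar 736
driver 469
cap 0
```

```bash
python3 - <<'E'
from h import *
for _ in range(3):
    t=arm.read_camera("top")[:,:,::-1];s=arm.state();print(np.round(s["contact_force"],2),np.round(s["eef_pos"],4))
a=cv2.imread("pics/side0.png");b=cv2.imread("pics/s9.png")
d=cv2.absdiff(a,b).max(2)
g=np.where(d>20,b.max(2),0)[160:245:5,305:370:5];print(g)
for x in(330,340):
    print(x,[b[y,x].tolist() for y in range(175,240,6)])
def cen(im,box,f):
    x0,y0,x1,y1=box;m=f(cv2.cvtColor(im[y0:y1,x0:x1].copy(),cv2.COLOR_BGR2HSV)).astype(np.uint8)
    n,l,st,ce=cv2.connectedComponentsWithStats(m);i=1+st[1:,4].argmax();return (ce[i]+[x0,y0]).round(1),st[i,4]
w=lambda h:(h[...,1]<80)
dk=lambda h:(h[...,2]<60)
t0=cv2.imread("pics/top0.png")
for nm,box,f in(("jar",(225,262,262,312),w),("driver",(343,288,400,342),dk)):print(nm,cen(a,box,f),cen(b,box,f))
for nm,box,f in(("jarT",(340,260,370,290),w),("driverT",(402,190,422,235),dk),("capT",(318,118,340,140),dk)):print(nm,cen(t0,box,f),cen(t,box,f))
E
```

```text
[-0.03  0.56 -1.81] [ 0.4975 -0.3083  0.2337]
[-0.16 -0.38 -1.93] [ 0.4974 -0.3085  0.2336]
[-0.12  0.87 -0.86] [ 0.4974 -0.3085  0.2336]
[[  0   0  19  31 126  26  27  25  31  25  26   0   0]
 [  0   0   0  29  25  33  27  25  33   0   0   0   0]
 [188   0   0   0  23  28  23  22  82   0   0   0   0]
 [108 174   0   0 148  25  98  64  77   0   0   0   0]
 [108 107 103 157  60  29  99  64  64   0   0   0   0]
 [176 146   0   0  73  48  98  64   0   0   0   0   0]
 [  0   0   0   0  73  76  63  59  61   0   0   0   0]
 [  0   0   0   0  74  80  73  43  64  59   0   0   0]
 [  0   0   0   0  60  79  64  54  47  59   0   0   0]
 [  0   0   0   0   0  58  70  66  49  61   0   0   0]
 [  0   0   0   0   0   0  75  72  31  61   0   0   0]
 [  0   0   0   0   0   0   0   0  55  63   0   0   0]
 [  0   0   0   0   0   0   0   0   0  63   0   0   0]
 [  0   0   0   0   0   0   0   0   0   0   0   0   0]
 [  0   0   0   0   0   0   0   0   0   0   0   0   0]
 [  0   0   0   0   0   0   0   0   0   0   0   0   0]
 [  0   0   0   0   0   0   0   0   0   0   0   0   0]]
330 [[25, 21, 23], [28, 22, 24], [78, 76, 77], [73, 72, 72], [77, 75, 75], [49, 54, 58], [165, 106, 47], [164, 104, 46], [165, 106, 49], [165, 106, 48], [164, 105, 47]]
340 [[64, 63, 63], [68, 65, 65], [64, 62, 61], [46, 46, 45], [56, 55, 55], [66, 64, 64], [69, 68, 66], [169, 107, 45], [164, 105, 44], [165, 105, 47], [164, 105, 47]]
jar (array([242.8, 288. ]), np.int32(819)) (array([242.7, 288.1]), np.int32(826))
driver (array([368.9, 322.2]), np.int32(642)) (array([369. , 322.2]), np.int32(632))
jarT (array([353.6, 273.8]), np.int32(274)) (array([354.5, 274.5]), np.int32(900))Traceback (most recent call last):
  File "<stdin>", line 16, in <module>
  File "<stdin>", line 11, in cen
ValueError: attempt to get argmax of an empty sequence
```

The grey plate is where predicted, with its lower edge at z ≈ 0.164 and upright. The flap is still up and the bystanders haven't moved.

```bash
python3 -c "
from bench import arm
print(arm.close_job())"
```

```text
the job is handed in; nothing more can be done
None
```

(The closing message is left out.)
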